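Key in the postage for a bundle of letters

ROBOT

A 6-joint arm with a two-finger parallel gripper is mounted at the origin on the work surface; the furniture and walls round the work are solid. World frame = base frame: x ahead of the robot, y to its left, z up, the work surface at z = 0. Lengths are in m, angles in rad, forces in N, time in s.
With the tool pointing down it reaches from about 0.35 to 0.775 m from the base axis. Payload 5.5 kg.
Tool frame: the origin (TCP) lies midway between the tips of the shut fingers; the grasp point (between the pads) lies grasp_offset behind it (grasp_offset is the distance from the TCP to the grasp point, in m); z points along the fingers, y is the line along which they close (so a half turn about z gives the same grasp; the last joint's range is limited). The gripper opens to 85 mm and grips with 20 to 120 N. Pads are 22 mm wide; open, the fingers measure 114 mm over their backs; the gripper's body (76 mm by 85 mm) begins 54 mm behind the grasp point. The pads swing forward as they close: fully open they stand 13 mm farther back than shut.
Start: joints at [1, 0.313, 0.046, 1.304, 0, 1.431], TCP at [0.24, 0.522, 0.231] pointing down, gripper open.
Joint ranges: [-2.76, 2.76], [-0.86, 1.69], [-1.03, 1.26], [-2.2, 2.34], [-1.47, 1.5], [-3.14, 3.14]. Speed limits (rad/s): [2.57, 2.57, 3.14, 3.14, 3.14, 3.14].

INTERFACE

Orientations are given as a unit quaternion [w, x, y, z].
In Python, from workcell import * gives the robot as it stands.
- The arm moves only by the tool step_arm, never from a script. Its argument "deltas" is a list of rows, each a list of 7 numbers: the shift along the world's x, y, z in mm, then the turn, a rotation vector about the world's x, y, z in degrees, then the gripper's target within -1 to 1 (fully open at 1, half-way at 0, shut at -1). A call has 1 to 5 rows; each row shifts and turns the commanded pose from where the row before left it; what a row does not reach is not made up. A row lasts 1/10 s, in which the tool goes at most 50 mm and 8.59 degrees, less where a joint would pass 70% of its speed; a pose out of reach is approached as far as the arm can. A call is refused whole if a number of a shift passes 50 or a number of a turn 8.59, either way. A call with a gripper value outside its range is refused whole. The fingers move at their own pace and stop on an object; "newtons" is the grip in N (left out, the last holds). Time passes only in rows, so rows that do not move let the fingers close. It gives the time, the measured TCP pose, the force, the opening and the grip force at its end, in the units of the state.
- get_state(): the state, without advancing time (a new reading comes with each control period).
- read_camera(name): name is "scene" or "top"; returns a dict with "image" (420x560x3 uint8, red, green, blue), "z_map" (420x560 float32, m along the optical axis (not along the pixel's ray), 0 where there is no reading), "K" (3x3 intrinsics, pixels), "world_from_camera" (4x4, takes a point from camera to world coordinates). Camera axes: x right, y down, z forward; pixel columns grow to the right and rows downward; lengths in m; the calibration is good to about 2 mm. A picture is of the moment at which its call begins.
- hand_in(): hands the job in; it is judged then, once.
The state is a dict: "clock": time; "joint_pos": joint angles; "qvel": joint speeds; "tau": joint torques, N m; "tcp_pos": TCP position; "orientation": TCP orientation; "wrist_force": force on the tool from outside, world axes, zero at the start; "ft_torque": the same for the moment, N m; "finger_gap": finger opening in m; "grip_force": force on a finger pad.
Only numpy, scipy, OpenCV 4.12 (cv2) and the standard library are available. Lean on these libraries where they do the work, as an engineer would, in place of code of your own. Each camera call takes 0.05 s, during which the arm holds its last target. There are 200 camera calls.

TASK

A bundle of letters lies on the postage scale. Key in its postage on the scale's four round push keys: press the blue key, then the yellow key, then the green key, each lightly and all the way down, so that all three stay down at the end. Leave the red key up, and do not pick up or shift the letters, the brass weight or the hand stamp.

Things in the scene. Friction and masses are not known exactly. Their poses are not given: they have to be found in the camera images.
- scale: Grey postage scale, fixed to the worktop, 156 (x) x 326 (y) x 36 mm. Origin: centre of its underside; z up. The half at its -y end is low and carries a steel weighing plate (top at 27 mm) with the letters; the half at its +y end is a raised deck (top at 36 mm) with four round keys in a square of 2 by 2, at x = -50 or +16 mm and y = +50 or +118 mm in the scale's frame, and behind them (+x) a low dark display. Which colour is at which place changes.
- key_blue_top (a point): Centre of the top face of the blue key: a round cap 34 mm across. Up, its top is 52 mm above the worktop and 13 mm above the black collar round it (44 mm across, 3 mm high on the deck). The neighbouring keys are 66 and 68 mm away, centre to centre. The point moves down with the key.
- key_yellow_top (a point): Centre of the top face of the yellow key, otherwise as the blue one.
- key_green_top (a point): Centre of the top face of the green key, otherwise as the blue one.
- key_red_top (a point): Centre of the top face of the red key, otherwise as the blue one. This one stays up.
- key_blue (a joint): Travel of the blue key straight down, m: 0 up, 0.009 fully down at a hard stop. It has no spring: it needs 2.5 to 3 N to move and stays where it is left.
- key_yellow (a joint): Travel of the yellow key, as the blue one.
- key_green (a joint): Travel of the green key, as the blue one.
- key_red (a joint): Travel of the red key, as the blue one.
- letter_bundle: Loose bundle of white envelopes in a band, 117 (x) x 162 (y) x 36 mm, lying on the weighing plate with its long side along the scale's x; its top is 63 mm above the worktop. Origin: centre of its underside.
- brass_weight: Loose brass scale weight, 29 mm across and 36 mm tall, standing on the worktop on the robot's side of the scale. Origin: centre of its underside. Nearer the robot is a fixed obstacle, a green iron press 250 mm tall, 0.25 m ahead of the robot's base and 0.14 m to its left; its lever rises toward the robot to a black ball 340 mm up, 0.07 m ahead and 0.16 m left of the base.
- date_stamp: Loose hand stamp with a black handle, 35 mm across and 106 mm tall, standing on the worktop beside the low (-y) end of the scale. Origin: centre of its underside.
Things that resemble listed ones, but are neither listed nor needed, are in the scene too. Of the things that look like the brass_weight, the smallest one is meant. What is shaped like the date_stamp but turquoise is not meant.

How it is judged:
On the way, in this order (a step that is already met when the one before it is completed fails the run):
1. the blue key is pressed down (value of joint key_blue above 0.006 m), for 0.1 s.
2. then the yellow key is pressed down (value of joint key_yellow above 0.006 m), for 0.1 s.
3. then the green key is pressed down (value of joint key_green above 0.006 m), for 0.1 s.
At the end, for the whole second after the job is handed in: The blue, yellow and green keys are each more than 6 mm down (of 9), the red key less than 2 mm; letters, weight and hand stamp are at rest within 15 mm of where they stood (value of joint each of key_blue, key_yellow, key_green above 0.006 m and value of joint key_red below 0.002 m and distance of each of letter_bundle, brass_weight, date_stamp from where it was at the start of the episode below 0.015 m and linear speed of each of letter_bundle, brass_weight, date_stamp below 0.01 m/s); the robot touches nothing.
It fails at once if a key goes down out of order (yellow before blue, or green before yellow) ((value of joint key_yellow above 0.002 m and value of joint key_blue below 0.006 m) or (value of joint key_green above 0.002 m and value of joint key_yellow below 0.006 m)).
It fails at once if the red key is pressed (value of joint key_red above 0.002 m).
It fails at once if a key or the scale is pressed hard (over 25 N) (contact force between anything else and key_blue above 25 N or contact force between anything else and key_yellow above 25 N or contact force between anything else and key_green above 25 N or contact force between the arm and scale above 25 N).
It fails at once if the letters, the brass weight or the hand stamp are moved or lifted (over 15 mm) (distance of any of letter_bundle, brass_weight, date_stamp from where it was at the start of the episode above 0.015 m).
It also fails if it takes over 40 s, if anything falls off the work surface, if the arm or the gripper's body presses on something with over 40 N, if the wrist force passes 120 N, or if a joint passes its speed limit or range.

## Working session

There is one attempt and no reset: what is moved stays moved. The work goes in short steps, Python scripts to look and compute and a tool call to move; the robot and the scene stay as the last step left them, time stands still between calls to the robot, and variables do not carry over. Pictures are saved under pics/ and viewed, at most 10 in all, crops included, and the job is handed in when it is done.

Besides the shell and the picture viewer there is one more tool, called after "Request:" as a command line: name --pt "numbers of a row" for each row, then --argument value for the rest. step_arm: Moves the arm, as the interface text tells. Its arguments: {"type":"object","properties":{"deltas":{"type":"array","items":{"type":"array","items":{"type":"number"}}},"newtons":{"type":"number"}},"required":["deltas"]}

```bash
mkdir -p pics
cat > h.py <<'E'
from workcell import *
import numpy as np, cv2
def pts(c):
    z=c["z_map"];K=np.array(c["K"]);T=np.array(c["world_from_camera"])
    v,u=np.mgrid[:z.shape[0],:z.shape[1]]
    p=np.stack([(u-K[0,2])/K[0,0]*z,(v-K[1,2])/K[1,1]*z,z],-1)
    return p@T[:3,:3].T+T[:3,3]
E
python3 - <<'E'
from h import *
for n in("scene","top"):
    c=read_camera(n);cv2.imwrite(f"pics/{n}0.png",c["image"][...,::-1]);np.savez(n+"0.npz",**c)
print(get_state())
E
```

```text
{'clock': 0.1, 'joint_pos': array([1.00039214e+00, 3.13943105e-01, 4.50737457e-02, 1.30360119e+00,
       4.37664167e-06, 1.43119118e+00]), 'qvel': array([-0.00067351, -0.0029742 ,  0.00352417,  0.0010143 , -0.00028696,
        0.00127303]), 'tau': array([ 2.37917528e-03, -4.81724596e+01,  2.99244618e+01,  1.27082635e-02,
       -1.71669194e-04,  2.07454133e-05]), 'tcp_pos': array([0.23987511, 0.52206394, 0.23048021]), 'orientation': array([-2.93027864e-04,  2.13737660e-01,  9.76890737e-01, -7.84153837e-04]), 'wrist_force': array([ 0.59875526,  0.55033309, -0.08544327]), 'ft_torque': array([ 0.05006006, -0.02528716,  0.02879289]), 'grip_force': 0.0, 'finger_gap': 0.08521865349878587}
```

View pics/top0.png

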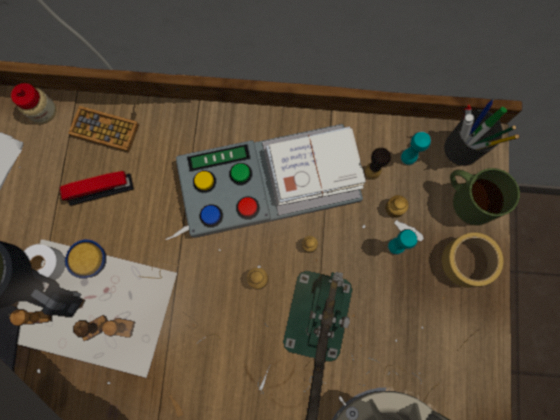

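View pics/scene0.png

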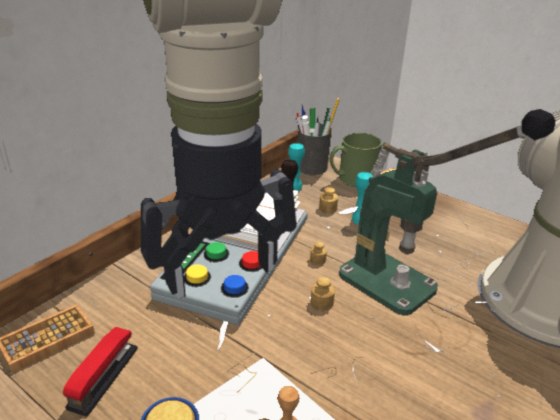

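The top view shows the keys: blue (210,215), yellow (204,181), green (240,173) and red (247,207). Letters are at (315,165). The black-handled stamp is at (380,158), and the turquoise ones at (416,148) and (403,241) are decoys. The brass weights are at (311,243), which is the smallest, (257,278) and (398,205). The scene view shows the same layout, with the open gripper hanging in front of the scale. Next I'll measure the key positions.

Run:
```python
from h import *
seeds={"top":dict(blue=(210,215),yellow=(204,181),green=(240,173),red=(247,207)),"scene":dict(blue=(234,285),yellow=(197,274),green=(216,251),red=(252,260))}
W={}
for n in("top","scene"):
    c=np.load(n+"0.npz");P=pts(c);hsv=cv2.cvtColor(c["image"],cv2.COLOR_RGB2HSV).astype(int)
    K=c["K"];T=c["world_from_camera"]
    print(n,"cam",T[:3,3].round(3))
    for k,(u,v) in seeds[n].items():
        h=hsv[v,u,0];d=abs(hsv[...,0]-h);d=np.minimum(d,180-d)
        m=((d<12)&(hsv[...,1]>120)&(abs(P[...,2]-.052)<.005)).astype(np.uint8)
        _,l=cv2.connectedComponents(m);m=l==l[v,u]
        vv,uu=np.nonzero(m);(cx,cy),r=cv2.minEnclosingCircle(np.c_[uu,vv].astype(np.float32))
        q=P[m];ray=T[:3,:3]@np.linalg.solve(K,[uu.mean(),vv.mean(),1]);x=T[:3,3]+ray*(.052-T[2,3])/ray[2]
        W[n,k]=x;print(k,m.sum(),(round(cx),round(cy),round(r,1)),"ray",x.round(4),"z",np.median(q[:,2]).round(4),"ext",np.ptp(q,0).round(3))
    for a,b in(("blue","yellow"),("green","red"),("yellow","green"),("blue","red")):
        e=W[n,b]-W[n,a];print(a,b,np.linalg.norm(e[:2]).round(4),np.degrees(np.arctan2(e[1],e[0])).round(1))
    if n=="top":
        for nm,(u,v) in dict(w1=(311,243),w2=(257,278),w3=(398,205),stamp=(380,158)).items():
            q=P[v-22:v+23,u-22:u+23].reshape(-1,3);q=q[q[:,2]>.02];print(nm,P[v,u].round(3),q[:,2].max().round(3))
c=np.load("top0.npz")
cv2.imwrite("pics/crop.png",cv2.resize(c["image"][120:290,160:430,::-1],None,fx=2.9,fy=2.9,interpolation=cv2.INTER_CUBIC))
```

```text
top cam [0.219 0.194 0.927]
blue 266 (210, 215, 9.3) ray [0.3892 0.3461 0.052 ] z 0.051 ext [0.032 0.033 0.008]
yellow 257 (204, 180, 9.2) ray [0.452  0.3657 0.052 ] z 0.0509 ext [0.033 0.032 0.007]
green 250 (240, 172, 9.1) ray [0.4718 0.3011 0.052 ] z 0.0506 ext [0.032 0.033 0.009]
red 265 (247, 206, 9.3) ray [0.4093 0.2815 0.052 ] z 0.0508 ext [0.032 0.033 0.008]
blue yellow 0.0658 17.3
green red 0.0655 -162.6
yellow green 0.0675 -73.0
blue red 0.0677 -72.7
w1 [0.355 0.162 0.034] 0.927
w2 [0.284 0.252 0.045] 0.927
w3 [0.436 0.011 0.046] 0.927
stamp [0.502 0.057 0.105] 0.927
scene cam [-0.057  0.818  0.587]
blue 247 (234, 282, 10.6) ray [0.3853 0.3505 0.052 ] z 0.0504 ext [0.031 0.031 0.006]
yellow 233 (196, 272, 10.5) ray [0.4479 0.3698 0.052 ] z 0.0504 ext [0.033 0.033 0.005]
green 186 (216, 248, 9.2) ray [0.4677 0.3056 0.052 ] z 0.0503 ext [0.033 0.032 0.006]
red 177 (250, 258, 8.5) ray [0.4071 0.2875 0.052 ] z 0.0503 ext [0.032 0.033 0.007]
blue yellow 0.0655 17.1
green red 0.0632 -163.3
yellow green 0.0671 -72.9
blue red 0.0667 -71.0
```

View pics/crop.png

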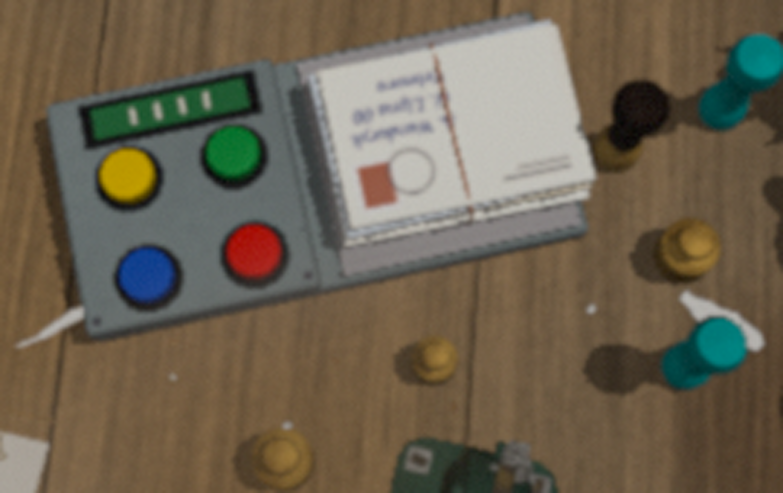

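The crop confirms the layout. The key spacings are 66 and 67.5 mm with tops at about 51 mm, which agrees with the description. The small brass weight at top-image pixel (311,243) is 34 mm tall, against 45 and 46 mm for the others, so it is the one meant, and it is well off my path. Averaging the two views gives blue (0.387,0.348), yellow (0.450,0.368) and green (0.470,0.303). I'll shut the gripper and move above blue.

Request:
step_arm --pt "20 -25 0 0 0 0 -1" --pt "32 -37 0 0 0 0 -1" --pt "32 -37 0 0 0 0 -1" --pt "32 -37 0 0 0 0 -1" --pt "31 -38 0 0 0 0 -1" --newtons 20

```text
clock: 0.6
tcp_pos: [0.3879, 0.3469, 0.2309]
orientation: [-0.0, 0.213, 0.977, -0.0]
wrist_force: [0.5, 0.6, 0.6]
finger_gap: 0.0124
grip_force: 0.0
```

Request:
step_arm --pt "0 0 -40 0 0 0 -1" --pt "0 0 -40 0 0 0 -1" --pt "0 0 -40 0 0 0 -1" --pt "0 0 -20 0 0 0 -1" --pt "0 0 0 0 0 0 -1"

```text
clock: 1.1
tcp_pos: [0.3845, 0.3466, 0.0878]
orientation: [-0.003, 0.214, 0.977, -0.003]
wrist_force: [-1.1, -0.8, 1.3]
finger_gap: 0.0002
grip_force: 0.0
```

Run:
```python
from h import *
a=[cv2.resize(read_camera(n)["image"][y:y+130,x:x+130,::-1],(390,390)) for n,y,x in(("scene",200,160),("top",130,150))]
cv2.imwrite("pics/b.png",np.hstack(a));s=get_state();print(s["tcp_pos"],s["wrist_force"])
```

```text
[0.38703329 0.34843356 0.09143802] [ 0.11395444 -0.6258872   0.73418677]
```

View pics/b.png

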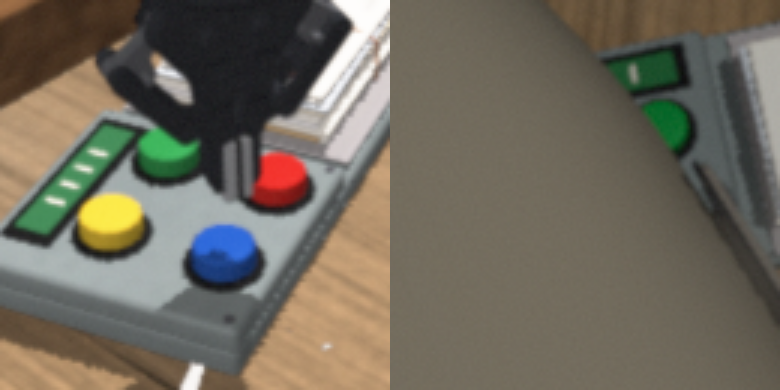

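The scene crop shows the shut fingertips (crop (238,197)) above blue (crop (225,245)), with their shadow on its cap. The arm hides blue in the top view. I'll project the TCP into the image as a check.

Run:
```python
from h import *
c=np.load("scene0.npz");T=np.linalg.inv(c["world_from_camera"])
for p in([.387,.3484,.0914],[.387,.348,.052],[.3853,.3505,.052]):
    q=c["K"]@(T[:3,:3]@p+T[:3,3]);q=q[:2]/q[2];print(q,(q-[160,200])*3)
```

```text
[233.77306703 260.5077526 ] [221.3192011  181.52325781]
[234.57488284 280.64024881] [223.72464851 241.92074642]
[234.301635   281.89343513] [222.904905   245.68030539]
```

Run:
```python
from h import *
r=read_camera("scene");c=r;T=np.linalg.inv(c["world_from_camera"])
im=cv2.resize(r["image"][230:305,195:275,::-1],None,fx=7,fy=7,interpolation=cv2.INTER_CUBIC)
y=np.array([.416,.909,0]);x=np.array([.909,-.416,0]);o=np.array([.387,.3484,0])
for z in(.0914,.052):
    q=[c["K"]@(T[:3,:3]@p+T[:3,3]) for p in[o+a*.0145*y+b*.011*x+[0,0,z] for a,b in((1,1),(1,-1),(-1,-1),(-1,1))]]
    q=[((v[0]/v[2]-195+.5)*7,(v[1]/v[2]-230+.5)*7) for v in q]
    cv2.polylines(im,[np.int32(q)],True,(255,0,255),1)
cv2.imwrite("pics/c.png",im)
P=pts(r);print(P[258:268:2,234:248:3].round(3))
```

```text
[[[0.377 0.359 0.107]
  [0.376 0.352 0.104]
  [0.373 0.349 0.103]
  [0.374 0.341 0.098]
  [0.413 0.292 0.051]]

 [[0.378 0.358 0.103]
  [0.376 0.353 0.1  ]
  [0.375 0.347 0.098]
  [0.415 0.297 0.048]
  [0.409 0.296 0.051]]

 [[0.38  0.356 0.097]
  [0.376 0.353 0.096]
  [0.374 0.349 0.095]
  [0.414 0.298 0.045]
  [0.408 0.298 0.048]]

 [[0.378 0.357 0.094]
  [0.377 0.352 0.092]
  [0.419 0.3   0.04 ]
  [0.414 0.298 0.041]
  [0.407 0.298 0.045]]

 [[0.429 0.304 0.033]
  [0.424 0.302 0.034]
  [0.417 0.302 0.038]
  [0.414 0.298 0.037]
  [0.41  0.296 0.038]]]
```

View pics/c.png

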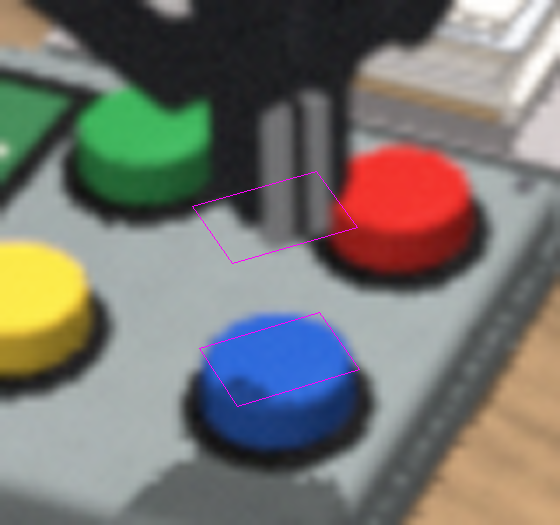

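The projected near pad edge (midpoint (295,245)) coincides with the fingertips' real near edge. The lower outline lies on the blue cap, so the tool is aligned. Next I'll press gently.

Request:
step_arm --pt "0 0 -12 0 0 0 -1" --pt "0 0 -10 0 0 0 -1" --pt "0 0 -8 0 0 0 -1" --pt "0 0 -4 0 0 0 -1" --pt "0 0 -2 0 0 0 -1"

```text
clock: 1.75
tcp_pos: [0.3868, 0.3483, 0.0546]
orientation: [-0.0, 0.214, 0.977, -0.0]
wrist_force: [-0.8, -0.1, 0.3]
finger_gap: -0.0001
grip_force: 0.0
```

Request:
step_arm --pt "0 0 -2 0 0 0 -1" --pt "0 0 -2 0 0 0 -1" --pt "0 0 -2 0 0 0 -1" --pt "0 0 0 0 0 0 -1" --pt "0 0 0 0 0 0 -1"

```text
clock: 2.25
tcp_pos: [0.3872, 0.3485, 0.0494]
orientation: [0.0, 0.214, 0.977, 0.0]
wrist_force: [-0.9, -0.9, -0.7]
finger_gap: -0.0003
grip_force: 0.0
```

Request:
step_arm --pt "0 0 -1 0 0 0 -1" --pt "0 0 -1 0 0 0 -1" --pt "0 0 -1 0 0 0 -1"

```text
clock: 2.55
tcp_pos: [0.3872, 0.3486, 0.0464]
orientation: [0.0, 0.214, 0.977, 0.0]
wrist_force: [-1.0, 0.0, 2.1]
finger_gap: 0.0001
grip_force: 1.2
```

Request:
step_arm --pt "0 0 -1 0 0 0 -1" --pt "0 0 -1 0 0 0 -1"

```text
clock: 2.75
tcp_pos: [0.3872, 0.3486, 0.0443]
orientation: [0.0, 0.214, 0.977, 0.0]
wrist_force: [-1.0, -0.7, 1.5]
finger_gap: -0.0003
grip_force: 1.2
```

Request:
step_arm --pt "0 0 -1 0 0 0 -1" --pt "0 0 0 0 0 0 -1"

```text
clock: 2.95
tcp_pos: [0.3872, 0.3486, 0.0432]
orientation: [0.0, 0.214, 0.977, 0.0]
wrist_force: [0.7, 0.1, 0.2]
finger_gap: -0.0
grip_force: 0.2
```

Request:
step_arm --pt "0 0 -1 0 0 0 -1" --pt "0 0 0 0 0 0 -1"

```text
clock: 3.15
tcp_pos: [0.3873, 0.3486, 0.043]
orientation: [0.0, 0.214, 0.977, 0.0]
wrist_force: [-0.6, -1.3, 7.7]
finger_gap: 0.0
grip_force: 3.8
```

It reached the hard stop at z = 0.043 with 7.7 N. I'll lift, check the key, and go to yellow.

Request:
step_arm --pt "0 0 10 0 0 0 -1" --pt "0 0 20 0 0 0 -1" --pt "0 0 10 0 0 0 -1" --pt "20 7 0 0 0 0 -1" --pt "22 7 0 0 0 0 -1"

```text
clock: 3.65
tcp_pos: [0.4294, 0.3629, 0.0832]
orientation: [0.0, 0.213, 0.977, 0.0]
wrist_force: [-0.1, -0.1, 0.4]
finger_gap: 0.0001
grip_force: 0.0
```

Request:
step_arm --pt "21 6 0 0 0 0 -1" --pt "0 0 0 0 0 0 -1" --pt "0 0 0 0 0 0 -1"

```text
clock: 3.95
tcp_pos: [0.4497, 0.3682, 0.082]
orientation: [-0.0, 0.214, 0.977, -0.0]
wrist_force: [-0.6, 0.2, 0.5]
finger_gap: -0.0001
grip_force: 0.0
```

Run:
```python
from h import *
r=read_camera("scene");P=pts(r)
im=cv2.resize(r["image"][220:310,165:285,::-1],None,fx=6,fy=6,interpolation=cv2.INTER_CUBIC)
cv2.imwrite("pics/d.png",im)
for k,(u,v) in dict(blue=(234,282),red=(255,260),yellow=(192,274)).items(): print(k,np.median(P[v-2:v+4,u-3:u+4,2]))
print(get_state()["tcp_pos"])
```

```text
blue 0.04156451125909977
red 0.05003841241751433
yellow 0.0504069844876765
[0.44904374 0.3679838  0.08191229]
```

View pics/d.png

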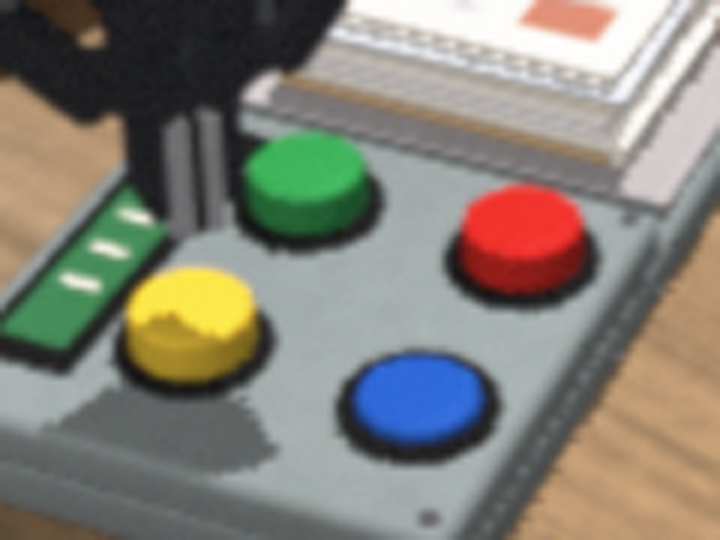

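Blue (crop (420,395)) is down to about 42 mm, the other keys are up, and the tool stands over yellow (190,320). Pressing yellow the same way.

Request:
step_arm --pt "0 0 -10 0 0 0 -1" --pt "0 0 -10 0 0 0 -1" --pt "0 0 -6 0 0 0 -1" --pt "0 0 -3 0 0 0 -1" --pt "0 0 -2 0 0 0 -1"

```text
clock: 4.5
tcp_pos: [0.4494, 0.3682, 0.0508]
orientation: [-0.001, 0.214, 0.977, -0.0]
wrist_force: [-1.3, -0.6, 2.4]
finger_gap: 0.0002
grip_force: 1.2
```

Request:
step_arm --pt "0 0 -2 0 0 0 -1" --pt "0 0 -2 0 0 0 -1" --pt "0 0 -1 0 0 0 -1" --pt "0 0 -1 0 0 0 -1" --pt "0 0 -1 0 0 0 -1"

```text
clock: 5.0
tcp_pos: [0.4502, 0.3685, 0.0444]
orientation: [0.0, 0.214, 0.977, 0.0]
wrist_force: [-0.6, -0.6, 2.3]
finger_gap: -0.0002
grip_force: 1.2
```

Request:
step_arm --pt "0 0 -1 0 0 0 -1" --pt "0 0 0 0 0 0 -1"

```text
clock: 5.2
tcp_pos: [0.4503, 0.3686, 0.0432]
orientation: [0.0, 0.214, 0.977, 0.0]
wrist_force: [-0.6, 0.3, -0.2]
finger_gap: 0.0002
grip_force: 0.0
```

Request:
step_arm --pt "0 0 -1 0 0 0 -1" --pt "0 0 0 0 0 0 -1"

```text
clock: 5.4
tcp_pos: [0.4505, 0.3686, 0.043]
orientation: [0.0, 0.214, 0.977, 0.0]
wrist_force: [-2.9, -1.0, 5.3]
finger_gap: 0.0004
grip_force: 3.0
```

Request:
step_arm --pt "0 0 10 0 0 0 -1" --pt "0 0 20 0 0 0 -1" --pt "0 0 10 0 0 0 -1" --pt "6 -20 0 0 0 0 -1" --pt "7 -22 0 0 0 0 -1"

```text
clock: 5.9
tcp_pos: [0.4639, 0.327, 0.0833]
orientation: [0.001, 0.213, 0.977, 0.001]
wrist_force: [-0.1, 0.8, -0.6]
finger_gap: 0.0002
grip_force: 0.0
```

Request:
step_arm --pt "7 -23 0 0 0 0 -1" --pt "0 0 0 0 0 0 -1" --pt "0 0 0 0 0 0 -1"

```text
clock: 6.2
tcp_pos: [0.4706, 0.3034, 0.0827]
orientation: [0.0, 0.214, 0.977, 0.0]
wrist_force: [-0.3, 0.2, -0.3]
finger_gap: 0.0002
grip_force: 0.0
```

Run:
```python
from h import *
r=read_camera("scene");P=pts(r)
cv2.imwrite("pics/e.png",cv2.resize(r["image"][220:310,165:285,::-1],None,fx=5,fy=5,interpolation=cv2.INTER_CUBIC))
for k,(u,v) in dict(blue=(234,284),red=(255,260),yellow=(196,275),green=(212,252)).items(): print(k,np.median(P[v-2:v+4,u-3:u+4,2]))
print(get_state()["tcp_pos"])
```

```text
blue 0.04185796680281595
red 0.0500758062274565
yellow 0.04207040999465439
green 0.048705369126165576
[0.47041287 0.30386225 0.08259568]
```

View pics/e.png

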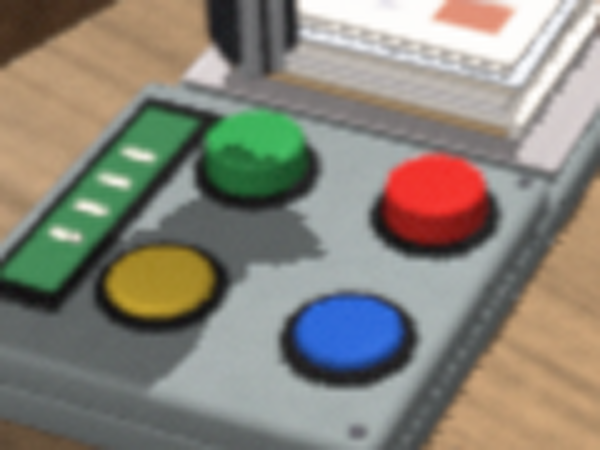

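Blue (350,330) and yellow (160,283) are down, and red and green are up. The tool is over green (255,150). Pressing green.

Request:
step_arm --pt "0 0 -10 0 0 0 -1" --pt "0 0 -10 0 0 0 -1" --pt "0 0 -6 0 0 0 -1" --pt "0 0 -3 0 0 0 -1" --pt "0 0 -2 0 0 0 -1"

```text
clock: 6.75
tcp_pos: [0.4693, 0.3035, 0.0506]
orientation: [-0.001, 0.214, 0.977, -0.0]
wrist_force: [-1.5, -0.3, 1.9]
finger_gap: -0.0003
grip_force: 1.2
```

Request:
step_arm --pt "0 0 -2 0 0 0 -1" --pt "0 0 -2 0 0 0 -1" --pt "0 0 -1 0 0 0 -1" --pt "0 0 -1 0 0 0 -1" --pt "0 0 -1 0 0 0 -1"

```text
clock: 7.25
tcp_pos: [0.4702, 0.3036, 0.0444]
orientation: [0.0, 0.214, 0.977, 0.0]
wrist_force: [-1.6, -0.6, 2.5]
finger_gap: 0.0002
grip_force: 1.2
```

Request:
step_arm --pt "0 0 -1 0 0 0 -1" --pt "0 0 0 0 0 0 -1"

```text
clock: 7.45
tcp_pos: [0.4704, 0.3035, 0.0432]
orientation: [0.0, 0.214, 0.977, 0.0]
wrist_force: [-0.2, 0.8, -0.5]
finger_gap: 0.0
grip_force: 0.0
```

Request:
step_arm --pt "0 0 -1 0 0 0 -1" --pt "0 0 0 0 0 0 -1"

```text
clock: 7.65
tcp_pos: [0.4705, 0.3035, 0.043]
orientation: [0.0, 0.214, 0.977, 0.0]
wrist_force: [-1.7, -0.5, 6.4]
finger_gap: 0.0002
grip_force: 3.2
```

Request:
step_arm --pt "0 0 10 0 0 0 -1" --pt "0 0 30 0 0 0 -1" --pt "0 0 40 0 0 0 -1" --pt "0 0 40 0 0 0 -1" --pt "0 0 0 0 0 0 -1"

```text
clock: 8.15
tcp_pos: [0.4739, 0.3051, 0.1689]
orientation: [0.005, 0.214, 0.977, 0.003]
wrist_force: [1.3, 0.9, 0.3]
finger_gap: -0.0002
grip_force: 0.0
```

Run:
```python
from h import *
r=read_camera("scene");P=pts(r)
cv2.imwrite("pics/f.png",r["image"][...,::-1])
for k,(u,v) in dict(blue=(234,284),red=(255,260),yellow=(196,275),green=(215,252)).items(): print(k,np.median(P[v-2:v+4,u-3:u+4,2]))
print(get_state()["tcp_pos"],get_state()["wrist_force"])
```

```text
blue 0.0419076043722012
red 0.0501571194047718
yellow 0.041930446075059524
green 0.04180071779207423
[0.47271297 0.3045018  0.16612567] [-0.24589807  0.57980134 -0.49984439]
```

View pics/f.png

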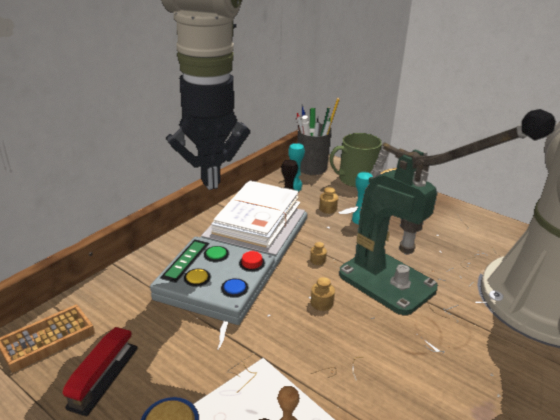

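Blue (235,286), yellow (197,277) and green (216,253) are down at about 42 mm. Red (252,260) is up, everything else is undisturbed, and the arm is clear.

```bash
python3 -c "
from workcell import *
print(hand_in())"
```

```text
the job is handed in; nothing more can be done
None
```

The job is handed in: blue, yellow and green were pressed in that order and all stay down, red is up, and nothing else was touched; the hand-in gave no verdict.

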